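# Find the high spot of a centrifuge drive plate with a sprung plunger probe

## Robot

A 6-joint arm with a two-finger parallel gripper is mounted at the origin on a cart in front of the work surface, level with it; the furniture and walls round the work are solid. World frame = base frame: x ahead of the robot, y to its left, z up, the work surface at z = 0. Lengths are in m, angles in rad, forces in N, time in s.
With the tool pointing down it reaches from about 0.35 to 0.775 m from the base axis. Payload 7.3 kg.
Tool frame: the origin (TCP) lies on the centre line of the jaws, within the pads' length; the fingertips stand 17 mm ahead of it and the grasp point (between the pads) lies 2 mm behind it (robot.tip_extent is the distance from the TCP to the fingertips, in m); z points along the fingers, y is the line along which they close (so a half turn about z gives the same grasp; the last joint's range is limited). The gripper opens to 92 mm and grips with 3 to 60 N. Pads are 19 mm wide; open, the fingers measure 130 mm over their backs; the gripper's body (75 mm by 190 mm) begins 47 mm behind the grasp point.
Start: joints at [0.973, 0.342, 1.524, -0, 1.275, -0.146], TCP at [0.229, 0.472, 0.244] pointing down, gripper open.
Joint ranges: [-2.53, 2.53], [-0.77, 2.02], [0.04, 2.7], [-1, 4.14], [0.28, 2.66], [-3.11, 3.11]. Speed limits (rad/s): [2.57, 2.57, 3.14, 3.14, 3.14, 3.14].

## Interface

Orientations are given as [roll, pitch, yaw] about the fixed x, y, z axes, in that order (R = Rz(yaw) Ry(pitch) Rx(roll)).
In Python, from cell import robot gives the robot as it stands.
- The arm moves only by the tool step_arm, never from a script. Its argument "motion" is a list of rows, each a list of 2 entries, a list of its own where there are three numbers: the shift along the tool's x, y, z in units of 60 mm (1.0 is 60 mm), then the turn about the tool's z in rad. In form: [[[x, y, z], spin], ...]. A call has 1 to 10 rows; each row is the pose to reach, as a shift and turn from the pose commanded when the call began, along the tool's axes at that moment; what a row does not reach only later rows make up. A row lasts 1/8 s, in which the tool goes at most 62.5 mm and 10.7 degrees, less where a joint would pass 70% of its speed; a pose out of reach is approached as far as the arm can. A call with a gripper value outside its range is refused whole. "hand" is the closure in counts, from 0 (fully open) to 255 (shut), set as the call begins (left out, the last holds). The fingers move at their own pace and stop on an object; "squeeze" is the grip in N (left out, the last holds). Time passes only in rows, so rows that repeat a pose let the fingers close. It gives the time, the measured TCP pose, the force, the opening and the grip force at its end, in the units of the state.
- robot.observe(): the state, without advancing time (a new reading comes with each control period).
- robot.read_camera(name): name is "scene" or "side" or "wrist"; returns a dict with "pixels" (400x640x3 uint8, red, green, blue), "intrinsics" (3x3 intrinsics, pixels), "xyz" and "rotation" of the camera in the world; the wrist camera has in their place "T_tool_cam" (4x4, takes a point from camera to tool coordinates, whose origin is the TCP and whose axes are the flange's). Camera axes: x right, y up, looking along -z (the intrinsics and any distortion apply to the point x, -y, -z); pixel columns grow to the right and rows downward; lengths in m; the calibration is good to about 2 mm. A picture is of the moment at which its call begins: read the wrist's pose just before it. There is no depth.
- robot.hand_in(): hands the job in; it is judged then, once.
The state is a dict: "time": time; "qpos": joint angles; "qvel": joint speeds; "joint_efforts": joint torques, N m; "tool_pos": TCP position; "tool_rot": TCP orientation; "contact_force": force on the tool from outside, world axes, zero at the start; "torque": the same for the moment, N m; "opening": finger opening in m; "grip_force": force on a finger pad.
Only numpy, scipy, OpenCV 4.12 (cv2) and the standard library are available. Lean on these libraries where they do the work, as an engineer would, in place of code of your own. Each camera call takes 0.05 s, during which the arm holds its last target. There are 200 camera calls.

## Task

Take the knob of the gauge, press its sprung plunger gently onto the steel drive plate (never harder than about 15 N) and sweep the arm, pressed, right round to its other stop, feeling where the plate stands highest. Then bring the plunger back to the high spot, press it onto the plate there for a moment, and let go so that it springs up and the arm stays over the high spot. Leave everything else on the counter where it is.

Things in the scene. Friction and masses are not known exactly. Their poses are not given: they have to be found in the camera images.
- stand: The gauge's grey round base plate, 164 mm across, 18 mm high, fixed on the counter; origin at the centre of its underside, z up along the centre post on which the arm swings. The arm's hub tops out 84 mm above the counter.
- plate_mid (a point): Point of the stand on its axis, 34 mm above the counter, at the middle of the steel drive plate (143 mm across). The plate's ring face (radius 46 to 70 mm) lies 29 to 36 mm above the counter, slightly out of true: round the plunger's circle its height is one sine wave, 3.5 mm from lowest to highest. The high spot is not given; it lies between 1.2 and 4.7 rad of the arm's swing.
- sweep (a joint): Swing of the aluminium arm about the stand's z axis, rad: 0 at one stop, 5.6 at the other, growing anticlockwise from above; at 0 the arm points along the stand's own +x. Starts between 0 and 0.5; stays where left (friction about 0.5 N at the knob). It carries, 58 mm from the axis, an upright quill with knob above and plunger below, whose holder floats 4 mm in or out on a 500 N/m spring.
- knob_grip (a point): Middle of the round black knob (26 mm across, 26 mm high) on top of the quill, 123 mm above the counter while up; grip its sides from above. It turns freely on the quill, so the hand need not turn with the arm. Pushed down (16 mm at most) it meets a soft return spring, 2 N at the top and 0.1 N more per mm; let go, it springs up.
- probe (a point): Point of the arm on the plunger's axis, straight below the knob, where the plunger's round steel tip (10 mm across) ends while up, 38 mm above the counter; it does not follow the tip down. The tip meets the plate after 2 to 9 mm of push; from there its own spring adds 2 N per mm of further push (10 mm at most), so with the hand kept at one height the push is greatest at the high spot.
- vial: Small dropper vial, 26 mm across, 58 mm high, standing loose; origin at the centre of its underside. Not to be moved.
- tape: Roll of label tape, 55 mm across, 18 mm high, lying loose; origin at the centre of its underside. Not to be moved.
- cup: White specimen cup with lid, 49 mm across, 55 mm high, standing loose; origin at the centre of its underside. Not to be moved.

How it is judged:
On the way, in this order (a step that is already met when the one before it is completed fails the run):
1. the plunger is pressed onto the plate (over 1 N) (contact force between plunger and drive_plate above 1 N), for 0.2 s.
2. the arm has been swept to within 0.35 rad of its far stop, with the plunger pressed on the plate (over 0.5 N) (value of joint sweep above 5.25 rad and contact force between plunger and drive_plate above 0.5 N), for 0.1 s.
3. the plunger is pressed onto the plate (over 1 N) within 15 mm of the high spot (horizontal distance between probe and high_spot below 0.015 m and contact force between plunger and drive_plate above 1 N), for 0.3 s.
At the end, for the whole second after the job is handed in: The arm is at rest with the plunger within 15 mm (seen from above) of the plate's high spot on the plunger's circle; the knob is released and the plunger has sprung up clear of the plate (middle of the knob at least 120 mm above the counter) (horizontal distance between probe and high_spot below 0.015 m and contact force between plunger and drive_plate below 0.1 N and height (world z) of knob_grip above 0.12 m and velocity of joint sweep between -0.02 and 0.02 rad/s); the robot touches nothing.
It fails at once if the plunger is pressed onto the plate with more than 15 N (contact force between plunger and drive_plate above 15 N).
It fails at once if the vial, the tape or the cup is moved by more than 20 mm (distance of any of vial, tape, cup from where it was at the start of the episode above 0.02 m).
It also fails if it takes over 70 s, if anything falls off the work surface, if the arm or the gripper's body presses on something with over 40 N, if the wrist force passes 120 N, or if a joint passes its speed limit or range.

## Working session

There is one attempt and no reset: what is moved stays moved. The work goes in short steps, Python scripts to look and compute and a tool call to move; the robot and the scene stay as the last step left them, time stands still between calls to the robot, and variables do not carry over. Pictures are saved under pics/ and viewed, at most 10 in all, crops included, and the job is handed in when it is done.

Besides the shell and the picture viewer there is one more tool, called after "Request:" as name(argument=value, ...) on one line, values as JSON. step_arm: Moves the arm, as the interface text tells. Its arguments: {"type":"object","properties":{"motion":{"type":"array"},"hand":{"type":"number"},"squeeze":{"type":"number"}},"required":["motion"]}

```bash
mkdir -p pics; ls; cat > h.py <<'E'
import numpy as np,cv2
from cell import robot
def snap(n,f):
    s=robot.observe();c=robot.read_camera(n)
    cv2.imwrite(f'pics/{f}.png',cv2.cvtColor(c['pixels'],cv2.COLOR_RGB2BGR))
    return s,c
E
python3 - <<'E'
from h import *
import pickle
d={}
for n in('scene','side'):
    s,c=snap(n,n+'0'); d[n]={k:c[k] for k in c if k!='pixels'}; print(n,d[n])
pickle.dump(d,open('cams.pkl','wb'));print(s)
E
```

```text
pics
scene {'intrinsics': array([[503.68048653,   0.        , 319.56024727],
       [  0.        , 503.68048653, 197.91608578],
       [  0.        ,   0.        ,   1.        ]]), 'xyz': array([-0.00935941, -0.94740307,  0.68329558]), 'rotation': array([ 1.0921235 ,  0.00308515, -0.55263011])}
side {'intrinsics': array([[400.21556872,   0.        , 323.89561895],
       [  0.        , 400.21556872, 202.46172346],
       [  0.        ,   0.        ,   1.        ]]), 'xyz': array([ 0.13108273, -0.6265381 ,  0.72487185]), 'rotation': array([ 0.89220554, -0.01742068, -0.55052412])}
{'time': 0.05, 'qpos': array([ 9.72999638e-01,  3.42735285e-01,  1.52503014e+00, -4.33641780e-05,
        1.27538878e+00, -1.45974321e-01]), 'qvel': array([-4.12044742e-04,  9.08897182e-05, -1.53493882e-03,  1.17845560e-03,
       -1.00066382e-03, -7.08048602e-04]), 'joint_efforts': array([ 2.82151406e-03, -4.32420838e+01, -2.45000035e+01,  7.22829485e-02,
        5.22058073e-02,  3.74429618e-06]), 'tool_pos': array([0.22897757, 0.47200529, 0.24303384]), 'tool_rot': array([-3.14004168e+00, -1.86112034e-04,  2.68978280e+00]), 'contact_force': array([-0.95661344, -0.67014364,  0.04059356]), 'torque': array([-0.01825518, -0.01998865, -0.02949276]), 'grip_force': 0.0, 'opening': 0.09187550747850054}
```

View pics/scene0.png

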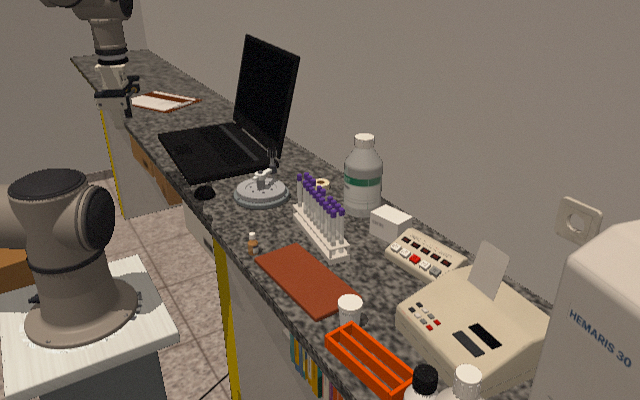

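View pics/side0.png

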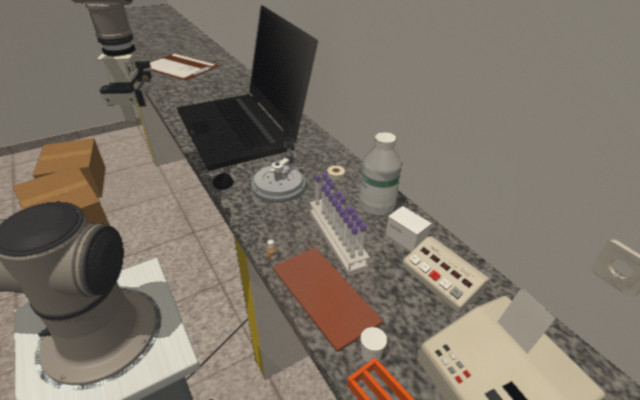

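The gauge stands at about (261,190) in the scene view and (278,182) in the side view. The knob is probably the dark thing near (272,158). I'll zoom in on both.

```bash
cat >> h.py <<'E'
from scipy.spatial.transform import Rotation as Ro
import pickle
def ray(cam,uv):
    d=pickle.load(open('cams.pkl','rb'))[cam]
    R=Ro.from_euler('xyz',d['rotation']).as_matrix()
    k=np.linalg.inv(d['intrinsics'])@[*uv,1]
    return d['xyz'],R@(k*[1,-1,-1])
def onz(cam,uv,z):
    o,r=ray(cam,uv); return o+r*(z-o[2])/r[2]
E
python3 - <<'E'
from h import *
a=cv2.imread('pics/scene0.png')[140:220,220:320];b=cv2.imread('pics/side0.png')[135:215,235:335]
cv2.imwrite('pics/crop.png',np.vstack([cv2.resize(i,None,fx=4,fy=3.7,interpolation=cv2.INTER_CUBIC) for i in(a,b)]))
print(onz('scene',(261,193),.018),onz('side',(278,184),.018))
E
```

```text
[0.53301733 0.26225869 0.018     ] [0.52810152 0.25775377 0.018     ]
```

View pics/crop.png

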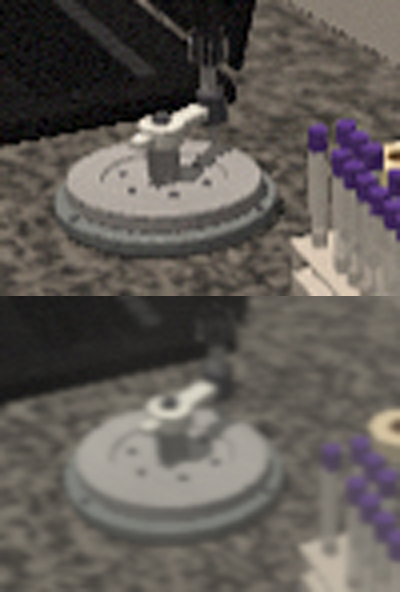

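The crop shows the hub top at scene (260.5,172) and side (277.5,164). The arm points away toward the dark knob, near scene (272.5,154) and side (289,146).

```bash
python3 - <<'E'
from h import *
h=[onz('scene',(260.5,172),.084),onz('side',(277.5,164),.084)]
k=[onz('scene',(272.5,154),.123),onz('side',(289,146),.123)]
print(h,k)
R=Ro.from_euler('xyz',robot.observe()['tool_rot']).as_matrix()
t=np.array([.53,.26,.244]);print(R, R.T@(t-robot.observe()['tool_pos'])/.06)
c=robot.read_camera('wrist');print(c['T_tool_cam'],c['intrinsics'])
E
```

```text
[array([0.5363195 , 0.26382858, 0.084     ]), array([0.53331052, 0.26340622, 0.084     ])] [array([0.58540803, 0.28072032, 0.123     ]), array([0.57955299, 0.27722989, 0.123     ])]
[[-8.99680992e-01  4.36547225e-01 -7.95342523e-04]
 [ 4.36547898e-01  8.99680279e-01 -1.15283952e-03]
 [ 2.12285091e-04 -1.38439291e-03 -9.99999019e-01]] [-6.05654682 -0.98951257 -0.01482154]
[[-2.11529784e-04  9.53367695e-01  3.01811189e-01  8.17290992e-02]
 [ 9.99999000e-01 -2.20462986e-04  1.39727046e-03  2.45534758e-05]
 [ 1.39865072e-03  3.01811183e-01 -9.53366694e-01 -1.41739793e-01]
 [ 0.00000000e+00  0.00000000e+00  0.00000000e+00  1.00000000e+00]] [[302.01407631   0.         319.37251315]
 [  0.         302.01407631 200.25001513]
 [  0.           0.           1.        ]]
```

```bash
python3 - <<'E'
from h import *
for n,uv,z in [('bottle base front','380,212',0),('bottle L','362,195',0),('bottle R','398,207',0),('tubes near','352,228',.1),('tubes far','322,182',.1),('rack near end','358,268',0),('rack far','314,205',0),('screen base R','296,143',0.02),('screen base L','250,90',.02),('scr base near','232,165',.01),('vial','271,256',0),('tape','336,171',.018),('kb left near','185,105',0.01)]:
    print(n,onz('side',eval(uv),z).round(3))
o,r=ray('side',(310,40));b=onz('side',(296,143),.02);t=(b[1]-o[1])/r[1];print('top R',o+r*t,)
E
```

```text
bottle base front [0.726 0.017 0.   ]
bottle L [0.728 0.106 0.   ]
bottle R [0.784 0.008 0.   ]
tubes near [ 0.553 -0.085  0.1  ]
tubes far [0.587 0.105 0.1  ]
rack near end [ 0.552 -0.122  0.   ]
rack far [0.582 0.138 0.   ]
screen base R [0.686 0.438 0.02 ]
screen base L [0.727 0.924 0.02 ]
scr base near [0.452 0.434 0.01 ]
vial [0.389 0.02  0.   ]
tape [0.715 0.229 0.018]
kb left near [0.45  0.937 0.01 ]
top R [0.74344797 0.43757121 0.35400274]
```

Request:
step_arm(motion=[[[-0.7, -0.1, 0], 0], [[-1.5, -0.2, 0], 0], [[-2.3, -0.3, 0], 0], [[-3.1, -0.4, 0], 0], [[-3.9, -0.5, 0], 0], [[-4.7, -0.6, 0], 0], [[-5.4, -0.68, 0], 0], [[-5.9, -0.7, 0], 0], [[-5.9, -0.7, 0], 0], [[-5.9, -0.7, 0], 0]], hand=60, squeeze=15)

```text
time: 1.4
tool_pos: [0.5287, 0.2803, 0.2433]
tool_rot: [-3.141, -0.001, 2.69]
contact_force: [-0.4, -0.0, -0.5]
opening: 0.0697
grip_force: 0.0
```

```bash
python3 - <<'E'
from h import *
s,c=snap('wrist','w1');print(s['time'],s['tool_pos'],s['tool_rot'],s['opening'],s['contact_force'])
pickle.dump((s,c['T_tool_cam'],c['intrinsics']),open('w1.pkl','wb'))
E
```

```text
1.4 [0.52865903 0.28025571 0.24334926] [-3.14109378e+00 -1.08675899e-03  2.68984227e+00] 0.06973871207706892 [-0.38431024 -0.03212343 -0.45494311]
```

View pics/w1.png

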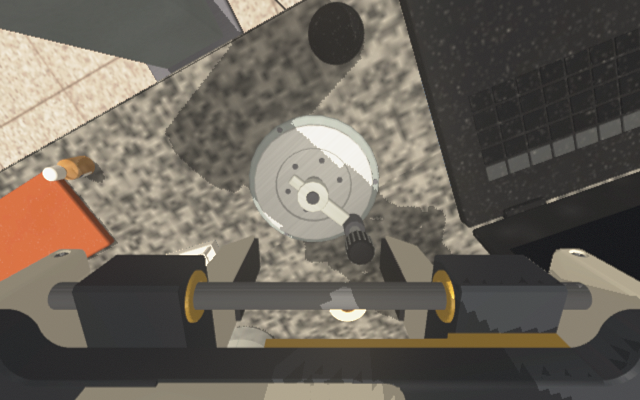

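The wrist view shows the hub centre at (313,198) and the knob's top face at about (361,250). The knob side at (352,230) is its lower part.

```bash
cat >> h.py <<'E'
def wonz(f,uv,z):
    s,T,K=pickle.load(open(f,'rb'))
    R=Ro.from_euler('xyz',s['tool_rot']).as_matrix()
    k=(np.linalg.inv(K)@[*uv,1])*[1,-1,-1]
    o=R@T[:3,3]+s['tool_pos'];r=R@T[:3,:3]@k
    return o+r*(z-o[2])/r[2]
E
python3 - <<'E'
from h import *
h=wonz('w1.pkl',(313,198),.084);k=wonz('w1.pkl',(361,249),.136);print(h,k,np.hypot(*(k-h)[:2]),np.arctan2(*(k-h)[1::-1]))
print(wonz('w1.pkl',(250,180),.018),wonz('w1.pkl',(379,180),.018))
s=robot.observe();R=Ro.from_euler('xyz',s['tool_rot']).as_matrix()
print(R.T@(np.array([k[0],k[1],.126])-s['tool_pos'])/.06)
E
```

```text
[0.53539306 0.26904857 0.084     ] [0.58424679 0.29499829 0.136     ] 0.055317940766612145 0.4882728432854878
[0.49752766 0.19836817 0.018     ] [0.56779784 0.34328331 0.018     ]
[-0.73291801  0.62280822  1.9590058 ]
```

Request:
step_arm(motion=[[[-0.4, 0.3, 0], 0], [[-0.73, 0.62, 0.3], 0], [[-0.73, 0.62, 0.9], 0], [[-0.73, 0.62, 1.4], 0], [[-0.73, 0.62, 1.75], 0], [[-0.73, 0.62, 1.95], 0], [[-0.73, 0.62, 1.95], 0], [[-0.73, 0.62, 1.95], 0]])

```text
time: 2.45
tool_pos: [0.5854, 0.2948, 0.128]
tool_rot: [3.14, 0.001, 2.69]
contact_force: [-0.9, 0.2, -0.2]
opening: 0.0707
grip_force: 0.0
```

```bash
python3 - <<'E'
from h import *
s,c=snap('wrist','w2');print(s['time'],s['tool_pos'],s['tool_rot'],s['contact_force'])
E
```

```text
2.45 [0.58537026 0.29478834 0.12796868] [3.14011653e+00 1.33797147e-03 2.69009670e+00] [-0.91274522  0.22384258 -0.22885605]
```

View pics/w2.png

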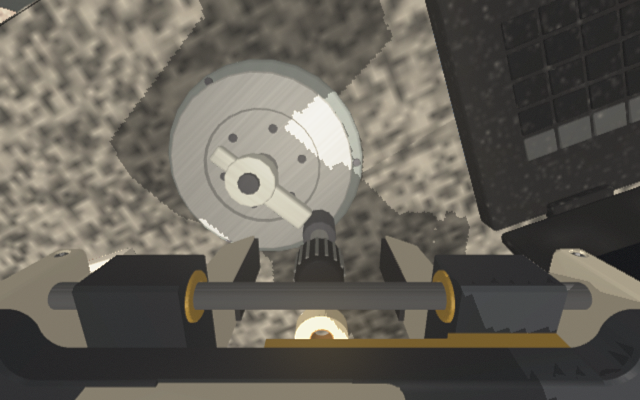

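The knob at (320,265) is centred between the fingers. The hub is at (249,183). I'll close the fingers.

Request:
step_arm(motion=[[[0, 0, 0], 0], [[0, 0, 0], 0], [[0, 0, 0], 0], [[0, 0, 0], 0], [[0, 0, 0], 0]], hand=255, squeeze=15)

```text
time: 3.12
tool_pos: [0.585, 0.2944, 0.1267]
tool_rot: [3.141, -0.0, 2.69]
contact_force: [0.7, 0.7, 0.4]
opening: 0.0256
grip_force: 15.0
```

```bash
python3 - <<'E'
from h import *
s,c=snap('wrist','w3');print(s['time'],s['tool_pos'],s['tool_rot'],s['contact_force'],s['opening'])
pickle.dump((s,c['T_tool_cam'],c['intrinsics']),open('w3.pkl','wb'))
h=wonz('w3.pkl',(249,183),.084);d=s['tool_pos']-h;print(h,d,np.hypot(*d[:2]),np.arctan2(d[1],d[0]))
E
```

```text
3.125 [0.58499164 0.29437794 0.12670806] [ 3.14148907e+00 -7.27155766e-05  2.68972608e+00] [0.65892734 0.66650528 0.42776345] 0.025649744542905372
[0.53431186 0.26947555 0.084     ] [0.05067979 0.0249024  0.04270806] 0.056467425498084964 0.4567177412629955
```

Request:
step_arm(motion=[[[0, 0, 0.02], 0], [[0, 0, 0.04], 0], [[0, 0, 0.04], 0]], squeeze=30)

```text
time: 3.55
tool_pos: [0.585, 0.2944, 0.1243]
tool_rot: [3.141, 0.0, 2.69]
contact_force: [-0.0, 0.9, 0.4]
opening: 0.0249
grip_force: 30.0
```

Request:
step_arm(motion=[[[0, 0, 0.02], 0], [[0, 0, 0.04], 0], [[0, 0, 0.04], 0]])

```text
time: 3.92
tool_pos: [0.585, 0.2944, 0.1218]
tool_rot: [3.142, -0.0, 2.69]
contact_force: [-0.7, -0.5, 1.2]
opening: 0.0254
grip_force: 30.0
```

Request:
step_arm(motion=[[[0, 0, 0.02], 0], [[0, 0, 0.03], 0], [[0, 0, 0.03], 0]])

```text
time: 4.3
tool_pos: [0.585, 0.2943, 0.1201]
tool_rot: [3.142, 0.0, 2.69]
contact_force: [0.3, 1.0, 1.3]
opening: 0.025
grip_force: 30.0
```

Request:
step_arm(motion=[[[0, 0, 0.02], 0], [[0, 0, 0.03], 0], [[0, 0, 0.03], 0]])

```text
time: 4.68
tool_pos: [0.5851, 0.2944, 0.1187]
tool_rot: [3.141, 0.0, 2.69]
contact_force: [-0.1, -0.1, 4.1]
opening: 0.0255
grip_force: 30.0
```

Request:
step_arm(motion=[[[0, 0, 0.02], 0], [[0, 0, 0.02], 0]])

```text
time: 4.92
tool_pos: [0.5852, 0.2944, 0.1176]
tool_rot: [3.141, 0.001, 2.69]
contact_force: [0.3, -0.0, 6.7]
opening: 0.0249
grip_force: 30.0
```

Request:
step_arm(motion=[[[0, 0, 0.02], 0], [[0, 0, 0.02], 0]])

```text
time: 5.18
tool_pos: [0.5853, 0.2945, 0.1167]
tool_rot: [3.141, 0.001, 2.69]
contact_force: [-1.9, 0.1, 8.3]
opening: 0.0251
grip_force: 30.0
```

```bash
cat > path.py <<'E'
import sys,numpy as np
# start x y, hub x y, a-step, ncalls, rows per call
x,y,hx,hy,da,n,m=map(float,sys.argv[1:8]);n=int(n);m=int(m)
t=2.6898;X=np.array([np.cos(t),np.sin(t)]);Y=np.array([np.sin(t),-np.cos(t)])
p=np.array([x,y]);h=np.array([hx,hy]);a=np.arctan2(y-hy,x-hx)
for i in range(n):
    rows=[]
    for j in range(1,m+1):
        b=a+da*j/m;d=h+.058*np.array([np.cos(b),np.sin(b)])-p
        rows.append([[round(float(d@X)/.06,2),round(float(d@Y)/.06,2),0],0])
    a+=da;r=rows[-1][0];p=p+.06*(r[0]*X+r[1]*Y)
    print(f'a={a:.2f}',p.round(4),rows)
E
python3 path.py .585 .2944 .533 .2685 .25 21 3
```

```text
a=0.71 [0.5768 0.3064] [[[0.07, 0.05, 0], 0], [[0.14, 0.09, 0], 0], [[0.21, 0.12, 0], 0]]
a=0.96 [0.5662 0.3162] [[[0.07, 0.03, 0], 0], [[0.15, 0.05, 0], 0], [[0.23, 0.07, 0], 0]]
a=1.21 [0.5535 0.323 ] [[[0.08, 0.01, 0], 0], [[0.16, 0.01, 0], 0], [[0.24, 0.01, 0], 0]]
a=1.46 [0.539  0.3261] [[[0.08, -0.02, 0], 0], [[0.16, -0.03, 0], 0], [[0.24, -0.06, 0], 0]]
a=1.71 [0.5248 0.3256] [[[0.07, -0.03, 0], 0], [[0.14, -0.06, 0], 0], [[0.21, -0.11, 0], 0]]
a=1.96 [0.5111 0.3222] [[[0.07, -0.04, 0], 0], [[0.13, -0.1, 0], 0], [[0.18, -0.15, 0], 0]]
a=2.21 [0.4983 0.3151] [[[0.05, -0.07, 0], 0], [[0.1, -0.13, 0], 0], [[0.14, -0.2, 0], 0]]
a=2.46 [0.488  0.3048] [[[0.03, -0.08, 0], 0], [[0.06, -0.15, 0], 0], [[0.08, -0.23, 0], 0]]
a=2.71 [0.4801 0.2926] [[[0.02, -0.08, 0], 0], [[0.03, -0.16, 0], 0], [[0.03, -0.24, 0], 0]]
a=2.96 [0.476  0.2786] [[[-0.01, -0.08, 0], 0], [[-0.02, -0.16, 0], 0], [[-0.04, -0.24, 0], 0]]
a=3.21 [0.4751 0.2644] [[[-0.02, -0.07, 0], 0], [[-0.05, -0.15, 0], 0], [[-0.09, -0.22, 0], 0]]
a=3.46 [0.4782 0.2502] [[[-0.04, -0.07, 0], 0], [[-0.09, -0.13, 0], 0], [[-0.15, -0
[... 155 characters left out ...]
, [[-0.15, -0.07, 0], 0], [[-0.22, -0.1, 0], 0]]
a=4.21 [0.5051 0.2178] [[[-0.08, -0.02, 0], 0], [[-0.16, -0.04, 0], 0], [[-0.24, -0.04, 0], 0]]
a=4.46 [0.5186 0.2126] [[[-0.08, -0.0, 0], 0], [[-0.16, 0.0, 0], 0], [[-0.24, 0.02, 0], 0]]
a=4.71 [0.5329 0.2103] [[[-0.08, 0.02, 0], 0], [[-0.16, 0.04, 0], 0], [[-0.23, 0.07, 0], 0]]
a=4.96 [0.5471 0.2121] [[[-0.07, 0.04, 0], 0], [[-0.14, 0.09, 0], 0], [[-0.2, 0.13, 0], 0]]
a=5.21 [0.561  0.2174] [[[-0.06, 0.06, 0], 0], [[-0.12, 0.12, 0], 0], [[-0.17, 0.18, 0], 0]]
a=5.46 [0.5724 0.2258] [[[-0.04, 0.07, 0], 0], [[-0.08, 0.14, 0], 0], [[-0.11, 0.21, 0], 0]]
a=5.71 [0.5819 0.2372] [[[-0.03, 0.08, 0], 0], [[-0.05, 0.16, 0], 0], [[-0.06, 0.24, 0], 0]]
```

Request:
step_arm(motion=[[[0.07, 0.05, 0], 0], [[0.14, 0.09, 0], 0], [[0.21, 0.12, 0], 0], [[0.21, 0.12, 0], 0]])

```text
time: 5.68
tool_pos: [0.5781, 0.3061, 0.1171]
tool_rot: [3.14, 0.003, 2.69]
contact_force: [1.1, -0.9, 7.5]
opening: 0.0251
grip_force: 30.0
```

Request:
step_arm(motion=[[[0.07, 0.03, 0], 0], [[0.15, 0.05, 0], 0], [[0.23, 0.07, 0], 0], [[0.23, 0.07, 0], 0]])

```text
time: 6.18
tool_pos: [0.5676, 0.316, 0.1173]
tool_rot: [3.139, 0.003, 2.69]
contact_force: [1.3, -0.3, 8.0]
opening: 0.0252
grip_force: 30.0
```

Request:
step_arm(motion=[[[0.08, 0.01, 0], 0], [[0.16, 0.01, 0], 0], [[0.24, 0.01, 0], 0], [[0.24, 0.01, 0], 0]])

```text
time: 6.68
tool_pos: [0.5551, 0.323, 0.1174]
tool_rot: [3.139, 0.004, 2.69]
contact_force: [2.8, -0.2, 7.8]
opening: 0.0254
grip_force: 30.0
```

Request:
step_arm(motion=[[[0.08, -0.02, 0], 0], [[0.16, -0.03, 0], 0], [[0.24, -0.06, 0], 0], [[0.24, -0.06, 0], 0]])

```text
time: 7.18
tool_pos: [0.5406, 0.3264, 0.1175]
tool_rot: [3.138, 0.004, 2.69]
contact_force: [1.4, -0.0, 7.9]
opening: 0.0248
grip_force: 30.0
```

Request:
step_arm(motion=[[[0.07, -0.03, 0], 0], [[0.14, -0.06, 0], 0], [[0.21, -0.11, 0], 0], [[0.21, -0.11, 0], 0]])

```text
time: 7.68
tool_pos: [0.5265, 0.3261, 0.1177]
tool_rot: [3.137, 0.004, 2.69]
contact_force: [1.6, 1.2, 8.5]
opening: 0.0251
grip_force: 30.0
```

Request:
step_arm(motion=[[[0.07, -0.04, 0], 0], [[0.13, -0.1, 0], 0], [[0.18, -0.15, 0], 0], [[0.18, -0.15, 0], 0]])

```text
time: 8.18
tool_pos: [0.5132, 0.323, 0.1179]
tool_rot: [3.136, 0.004, 2.69]
contact_force: [2.3, 1.1, 9.1]
opening: 0.0249
grip_force: 30.0
```

Request:
step_arm(motion=[[[0.05, -0.07, 0], 0], [[0.1, -0.13, 0], 0], [[0.14, -0.2, 0], 0], [[0.14, -0.2, 0], 0]])

```text
time: 8.68
tool_pos: [0.5003, 0.3161, 0.1179]
tool_rot: [3.136, 0.004, 2.69]
contact_force: [1.6, 1.5, 8.8]
opening: 0.0255
grip_force: 30.0
```

Request:
step_arm(motion=[[[0.03, -0.08, 0], 0], [[0.06, -0.15, 0], 0], [[0.08, -0.23, 0], 0], [[0.08, -0.23, 0], 0]])

```text
time: 9.18
tool_pos: [0.49, 0.3059, 0.118]
tool_rot: [3.136, 0.004, 2.69]
contact_force: [1.8, 1.6, 10.7]
opening: 0.0251
grip_force: 30.0
```

Request:
step_arm(motion=[[[0.02, -0.08, 0], 0], [[0.03, -0.16, 0], 0], [[0.03, -0.24, 0], 0], [[0.03, -0.24, 0], 0]])

```text
time: 9.68
tool_pos: [0.4821, 0.294, 0.118]
tool_rot: [3.136, 0.004, 2.69]
contact_force: [1.3, 3.0, 10.2]
opening: 0.0251
grip_force: 30.0
```

Request:
step_arm(motion=[[[-0.01, -0.08, 0], 0], [[-0.02, -0.16, 0], 0], [[-0.04, -0.24, 0], 0], [[-0.04, -0.24, 0], 0]])

```text
time: 10.18
tool_pos: [0.4777, 0.2801, 0.1179]
tool_rot: [3.136, 0.003, 2.69]
contact_force: [1.5, 3.8, 11.4]
opening: 0.0252
grip_force: 30.0
```

Request:
step_arm(motion=[[[-0.02, -0.07, 0], 0], [[-0.05, -0.15, 0], 0], [[-0.09, -0.22, 0], 0], [[-0.09, -0.22, 0], 0]])

```text
time: 10.68
tool_pos: [0.4764, 0.2658, 0.1178]
tool_rot: [3.136, 0.003, 2.69]
contact_force: [-0.5, 3.8, 12.5]
opening: 0.025
grip_force: 30.0
```

Request:
step_arm(motion=[[[-0.04, -0.07, 0], 0], [[-0.09, -0.13, 0], 0], [[-0.15, -0.19, 0], 0], [[-0.15, -0.19, 0], 0]])

```text
time: 11.18
tool_pos: [0.479, 0.2514, 0.1176]
tool_rot: [3.138, 0.002, 2.69]
contact_force: [-1.5, 1.8, 12.7]
opening: 0.0251
grip_force: 30.0
```

Request:
step_arm(motion=[[[-0.05, -0.06, -0.02], 0], [[-0.12, -0.11, -0.02], 0], [[-0.18, -0.15, -0.02], 0], [[-0.18, -0.15, -0.02], 0]])

```text
time: 11.68
tool_pos: [0.4843, 0.2384, 0.1183]
tool_rot: [3.139, 0.001, 2.69]
contact_force: [-2.4, 2.6, 10.2]
opening: 0.0252
grip_force: 30.0
```

Request:
step_arm(motion=[[[-0.08, -0.04, 0], 0], [[-0.15, -0.07, 0], 0], [[-0.22, -0.1, 0], 0], [[-0.22, -0.1, 0], 0]])

```text
time: 12.18
tool_pos: [0.4932, 0.2271, 0.1181]
tool_rot: [3.14, -0.0, 2.69]
contact_force: [-3.1, 3.9, 11.5]
opening: 0.0251
grip_force: 30.0
```

Request:
step_arm(motion=[[[-0.08, -0.02, 0], 0], [[-0.16, -0.04, 0], 0], [[-0.24, -0.04, 0], 0], [[-0.24, -0.04, 0], 0]])

```text
time: 12.68
tool_pos: [0.5046, 0.2184, 0.1179]
tool_rot: [3.141, -0.001, 2.69]
contact_force: [-3.6, 1.6, 11.8]
opening: 0.0248
grip_force: 30.0
```

Request:
step_arm(motion=[[[-0.08, 0, 0], 0], [[-0.16, 0, 0], 0], [[-0.24, 0.02, 0], 0], [[-0.24, 0.02, 0], 0]])

```text
time: 13.18
tool_pos: [0.518, 0.213, 0.1178]
tool_rot: [3.141, -0.001, 2.69]
contact_force: [-3.8, 1.7, 10.6]
opening: 0.025
grip_force: 30.0
```

Request:
step_arm(motion=[[[-0.08, 0.02, 0], 0], [[-0.16, 0.04, 0], 0], [[-0.23, 0.07, 0], 0], [[-0.23, 0.07, 0], 0]])

```text
time: 13.68
tool_pos: [0.5322, 0.2106, 0.1177]
tool_rot: [-3.141, -0.001, 2.69]
contact_force: [-3.4, 0.8, 10.7]
opening: 0.0254
grip_force: 30.0
```

Request:
step_arm(motion=[[[-0.07, 0.04, 0], 0], [[-0.14, 0.09, 0], 0], [[-0.2, 0.13, 0], 0], [[-0.2, 0.13, 0], 0]])

```text
time: 14.18
tool_pos: [0.5463, 0.2122, 0.1176]
tool_rot: [-3.141, -0.001, 2.69]
contact_force: [-4.3, 0.1, 10.4]
opening: 0.025
grip_force: 30.0
```

Request:
step_arm(motion=[[[-0.06, 0.06, 0], 0], [[-0.12, 0.12, 0], 0], [[-0.17, 0.18, 0], 0], [[-0.17, 0.18, 0], 0]])

```text
time: 14.68
tool_pos: [0.5607, 0.2174, 0.1176]
tool_rot: [-3.141, -0.0, 2.69]
contact_force: [-2.4, -0.6, 8.4]
opening: 0.0251
grip_force: 30.0
```

Request:
step_arm(motion=[[[-0.04, 0.07, 0], 0], [[-0.08, 0.14, 0], 0], [[-0.11, 0.21, 0], 0], [[-0.11, 0.21, 0], 0]])

```text
time: 15.18
tool_pos: [0.5723, 0.2257, 0.1176]
tool_rot: [-3.141, -0.0, 2.69]
contact_force: [-1.9, 0.3, 7.5]
opening: 0.0251
grip_force: 30.0
```

Request:
step_arm(motion=[[[-0.02, 0.05, 0], 0], [[-0.03, 0.1, 0], 0], [[-0.03, 0.1, 0], 0]])

```text
time: 15.55
tool_pos: [0.5764, 0.23, 0.1176]
tool_rot: [-3.141, -0.0, 2.69]
contact_force: [-2.4, -1.5, 7.9]
opening: 0.0251
grip_force: 30.0
```

```bash
python3 path.py .5760 .2310 .533 .2685 .1 5 2; python3 - <<'E'
import numpy as np
from scipy.optimize import least_squares
D=np.array([[.5853,.2945,.1167,8.3],[.5781,.3061,.1171,7.5],[.5676,.316,.1173,8],[.5551,.323,.1174,7.8],[.5406,.3264,.1175,7.9],[.5265,.3261,.1177,8.5],[.5132,.323,.1179,9.1],[.5003,.3161,.1179,8.8],[.49,.3059,.118,10.7],[.4821,.294,.118,10.2],[.4777,.2801,.1179,11.4],[.4764,.2658,.1178,12.5],[.479,.2514,.1176,12.7],[.4843,.2384,.1183,10.2],[.4932,.2271,.1181,11.5],[.5046,.2184,.1179,11.8],[.518,.213,.1178,10.6],[.5322,.2106,.1177,10.7],[.5463,.2122,.1176,10.4],[.5607,.2174,.1176,8.4]])
A=np.c_[2*D[:,:2],np.ones(len(D))];s=np.linalg.lstsq(A,(D[:,:2]**2).sum(1),rcond=None)[0];c=s[:2];print('hub',c,np.sqrt(s[2]+c@c))
a=np.arctan2(D[:,1]-c[1],D[:,0]-c[0])%(2*np.pi)
for k in(2.1,):
  h=D[:,3]/k+1000*D[:,2]
  p=np.linalg.lstsq(np.c_[np.ones_like(a),np.cos(a),np.sin(a)],h,rcond=None)[0]
  print(k,'amp',np.hypot(*p[1:]),'peak',np.arctan2(p[2],p[1])%(2*np.pi),(h-np.c_[np.ones_like(a),np.cos(a),np.sin(a)]@p).round(2))
E
```

```text
a=-0.62 [0.5805 0.2348] [[[-0.03, 0.04, 0], 0], [[-0.04, 0.09, 0], 0]]
a=-0.52 [0.5837 0.2399] [[[-0.0, 0.05, 0], 0], [[-0.01, 0.1, 0], 0]]
a=-0.42 [0.586  0.2448] [[[0.0, 0.04, 0], 0], [[0.0, 0.09, 0], 0]]
a=-0.32 [0.5881 0.2505] [[[0.0, 0.05, 0], 0], [[0.01, 0.1, 0], 0]]
a=-0.22 [0.5894 0.2558] [[[0.01, 0.05, 0], 0], [[0.02, 0.09, 0], 0]]
hub [0.5340182  0.26866301] 0.057927461702697816
2.1 amp 1.4736935886452787 peak 3.51969329671008 [ 0.01 -0.04  0.24  0.01 -0.15  0.    0.15 -0.37  0.3  -0.24 -0.01  0.25
  0.07 -0.4   0.12  0.25 -0.16  0.1   0.21 -0.36]
```

Request:
step_arm(motion=[[[-0.03, 0.04, 0], 0], [[-0.04, 0.09, 0], 0], [[-0.04, 0.09, 0], 0]])

```text
time: 15.92
tool_pos: [0.5809, 0.2338, 0.1175]
tool_rot: [-3.141, -0.0, 2.69]
contact_force: [-1.6, -0.4, 7.7]
opening: 0.0254
grip_force: 30.0
```

Request:
step_arm(motion=[[[0, 0.05, 0], 0], [[-0.01, 0.1, 0], 0], [[-0.01, 0.1, 0], 0]])

```text
time: 16.3
tool_pos: [0.5833, 0.238, 0.1172]
tool_rot: [-3.138, -0.001, 2.69]
contact_force: [-3.8, -4.9, 8.6]
opening: 0.025
grip_force: 30.0
```

Request:
step_arm(motion=[[[0, 0.04, 0], 0], [[0, 0.09, 0], 0], [[0, 0.09, 0], 0]])

```text
time: 16.68
tool_pos: [0.5838, 0.2396, 0.1162]
tool_rot: [-3.13, -0.004, 2.69]
contact_force: [-9.3, -16.5, 9.9]
opening: 0.0252
grip_force: 30.0
```

```bash
python3 path.py .586 .2448 .534 .2687 -.25 13 3
```

```text
a=-0.68 [0.5792 0.2321] [[[-0.01, -0.08, 0], 0], [[-0.0, -0.16, 0], 0], [[0.01, -0.24, 0], 0]]
a=-0.93 [0.5683 0.222 ] [[[0.02, -0.08, 0], 0], [[0.05, -0.15, 0], 0], [[0.09, -0.23, 0], 0]]
a=-1.18 [0.5563 0.2152] [[[0.04, -0.07, 0], 0], [[0.08, -0.13, 0], 0], [[0.13, -0.19, 0], 0]]
a=-1.43 [0.5424 0.2113] [[[0.06, -0.06, 0], 0], [[0.12, -0.11, 0], 0], [[0.18, -0.16, 0], 0]]
a=-1.68 [0.5276 0.2111] [[[0.07, -0.04, 0], 0], [[0.14, -0.08, 0], 0], [[0.22, -0.11, 0], 0]]
a=-1.93 [0.5134 0.2147] [[[0.08, -0.02, 0], 0], [[0.16, -0.04, 0], 0], [[0.24, -0.05, 0], 0]]
a=-2.18 [0.5007 0.2215] [[[0.08, -0.01, 0], 0], [[0.16, -0.0, 0], 0], [[0.24, 0.01, 0], 0]]
a=-2.43 [0.4898 0.2308] [[[0.07, 0.01, 0], 0], [[0.15, 0.03, 0], 0], [[0.23, 0.06, 0], 0]]
a=-2.68 [0.4824 0.243 ] [[[0.07, 0.04, 0], 0], [[0.14, 0.08, 0], 0], [[0.2, 0.13, 0], 0]]
a=-2.93 [0.4772 0.2569] [[[0.07, 0.05, 0], 0], [[0.12, 0.1, 0], 0], [[0.18, 0.17, 0], 0]]
a=-3.18 [0.4759 0.2709] [[[0.04, 0.06, 0], 0], [[0.08, 0.13, 0], 0], [[0.12, 0.2, 0], 0]]
a=-3.43 [0.4782 0.2851] [[[0.03, 0.08, 0], 0], [[0.05, 0.15, 0], 0], [[0.07, 0.23, 0], 0]]
a=-3.68 [0.4839 0.2983] [[[0.01, 0.08, 0], 0], [[0.01, 0.16, 0], 0], [[0.01, 0.24, 0], 0]]
```

Request:
step_arm(motion=[[[-0.01, -0.08, 0], 0], [[0, -0.16, 0], 0], [[0.01, -0.24, 0], 0], [[0.01, -0.24, 0], 0]])

```text
time: 17.18
tool_pos: [0.5803, 0.2318, 0.118]
tool_rot: [3.14, 0.001, 2.69]
contact_force: [0.1, 0.8, 6.5]
opening: 0.0251
grip_force: 30.0
```

Request:
step_arm(motion=[[[0.02, -0.08, 0], 0], [[0.05, -0.15, 0], 0], [[0.09, -0.23, 0], 0], [[0.09, -0.23, 0], 0]])

```text
time: 17.68
tool_pos: [0.5696, 0.2218, 0.1182]
tool_rot: [3.14, 0.002, 2.69]
contact_force: [-0.4, 0.7, 6.7]
opening: 0.0254
grip_force: 30.0
```

Request:
step_arm(motion=[[[0.04, -0.07, 0], 0], [[0.08, -0.13, 0], 0], [[0.13, -0.19, 0], 0], [[0.13, -0.19, 0], 0]])

```text
time: 18.18
tool_pos: [0.5581, 0.215, 0.1184]
tool_rot: [3.139, 0.003, 2.69]
contact_force: [1.1, 0.4, 6.6]
opening: 0.0253
grip_force: 30.0
```

Request:
step_arm(motion=[[[0.06, -0.06, 0], 0], [[0.12, -0.11, 0], 0], [[0.18, -0.16, 0], 0], [[0.18, -0.16, 0], 0]])

```text
time: 18.68
tool_pos: [0.5447, 0.2111, 0.1186]
tool_rot: [3.138, 0.004, 2.69]
contact_force: [1.9, 0.9, 7.8]
opening: 0.025
grip_force: 30.0
```

Request:
step_arm(motion=[[[0.07, -0.04, 0], 0], [[0.14, -0.08, 0], 0], [[0.22, -0.11, 0], 0], [[0.22, -0.11, 0], 0]])

```text
time: 19.18
tool_pos: [0.5302, 0.2108, 0.1187]
tool_rot: [3.138, 0.005, 2.69]
contact_force: [2.2, 1.4, 7.8]
opening: 0.0251
grip_force: 30.0
```

Request:
step_arm(motion=[[[0.08, -0.02, 0], 0], [[0.16, -0.04, 0], 0], [[0.24, -0.05, 0], 0], [[0.24, -0.05, 0], 0]])

```text
time: 19.68
tool_pos: [0.5162, 0.2142, 0.1188]
tool_rot: [3.138, 0.005, 2.69]
contact_force: [3.1, -0.2, 9.1]
opening: 0.0249
grip_force: 30.0
```

Request:
step_arm(motion=[[[0.08, -0.01, 0], 0], [[0.16, 0, 0], 0], [[0.24, 0.01, 0], 0], [[0.24, 0.01, 0], 0]])

```text
time: 20.18
tool_pos: [0.5035, 0.2209, 0.1187]
tool_rot: [3.138, 0.005, 2.69]
contact_force: [2.3, -1.9, 9.4]
opening: 0.0252
grip_force: 30.0
```

Request:
step_arm(motion=[[[0.07, 0.01, 0], 0], [[0.15, 0.03, 0], 0], [[0.23, 0.06, 0], 0], [[0.23, 0.06, 0], 0]])

```text
time: 20.68
tool_pos: [0.4926, 0.23, 0.1187]
tool_rot: [3.139, 0.005, 2.69]
contact_force: [2.0, -1.9, 9.4]
opening: 0.025
grip_force: 30.0
```

Request:
step_arm(motion=[[[0.07, 0.04, 0], 0], [[0.14, 0.08, 0], 0], [[0.2, 0.13, 0], 0], [[0.2, 0.13, 0], 0]])

```text
time: 21.18
tool_pos: [0.4847, 0.242, 0.1185]
tool_rot: [3.14, 0.004, 2.69]
contact_force: [1.3, -2.5, 10.6]
opening: 0.0252
grip_force: 30.0
```

Request:
step_arm(motion=[[[0.07, 0.05, 0], 0], [[0.12, 0.1, 0], 0], [[0.18, 0.17, 0], 0], [[0.18, 0.17, 0], 0]])

```text
time: 21.68
tool_pos: [0.4791, 0.2558, 0.1184]
tool_rot: [3.141, 0.003, 2.69]
contact_force: [0.2, -2.5, 11.6]
opening: 0.025
grip_force: 30.0
```

Request:
step_arm(motion=[[[0.04, 0.06, 0], 0], [[0.08, 0.13, 0], 0], [[0.12, 0.2, 0], 0], [[0.12, 0.2, 0], 0]])

```text
time: 22.18
tool_pos: [0.4773, 0.2696, 0.1182]
tool_rot: [-3.142, 0.002, 2.69]
contact_force: [-1.6, -3.3, 11.2]
opening: 0.0249
grip_force: 30.0
```

Request:
step_arm(motion=[[[0.03, 0.08, 0], 0], [[0.05, 0.15, 0], 0], [[0.07, 0.23, 0], 0], [[0.07, 0.23, 0], 0]])

```text
time: 22.68
tool_pos: [0.4791, 0.2838, 0.118]
tool_rot: [-3.141, 0.001, 2.69]
contact_force: [-1.9, -2.4, 11.4]
opening: 0.0252
grip_force: 30.0
```

Request:
step_arm(motion=[[[0.01, 0.08, 0], 0], [[0.01, 0.16, 0], 0], [[0.01, 0.24, 0], 0], [[0.01, 0.24, 0], 0]])

```text
time: 23.18
tool_pos: [0.4843, 0.2971, 0.1178]
tool_rot: [-3.14, 0.0, 2.69]
contact_force: [-3.6, -3.1, 10.6]
opening: 0.0252
grip_force: 30.0
```

```bash
cat > fit.py <<'E'
import numpy as np
F=np.array([[.5853,.2945,.1167,8.3],[.5781,.3061,.1171,7.5],[.5676,.316,.1173,8],[.5551,.323,.1174,7.8],[.5406,.3264,.1175,7.9],[.5265,.3261,.1177,8.5],[.5132,.323,.1179,9.1],[.5003,.3161,.1179,8.8],[.49,.3059,.118,10.7],[.4821,.294,.118,10.2],[.4777,.2801,.1179,11.4],[.4764,.2658,.1178,12.5],[.479,.2514,.1176,12.7],[.4843,.2384,.1183,10.2],[.4932,.2271,.1181,11.5],[.5046,.2184,.1179,11.8],[.518,.213,.1178,10.6],[.5322,.2106,.1177,10.7],[.5463,.2122,.1176,10.4],[.5607,.2174,.1176,8.4],[.5723,.2257,.1176,7.5],[.5764,.23,.1176,7.9],[.5809,.2338,.1175,7.7]])
B=np.array([[.5803,.2318,.118,6.5],[.5696,.2218,.1182,6.7],[.5581,.215,.1184,6.6],[.5447,.2111,.1186,7.8],[.5302,.2108,.1187,7.8],[.5162,.2142,.1188,9.1],[.5035,.2209,.1187,9.4],[.4926,.23,.1187,9.4],[.4847,.242,.1185,10.6],[.4791,.2558,.1184,11.6],[.4773,.2696,.1182,11.2],[.4791,.2838,.118,11.4],[.4843,.2971,.1178,10.6]])
c=np.array([.534,.2687])
def run(D,n,g,zm):
    a=np.arctan2(D[:,1]-c[1],D[:,0]-c[0])
    z=1000*D[:,2] if zm else np.where(g>=0,0,0)+lift(D)
    h=D[:,3]/2.1+z
    cols=[np.ones_like(a),np.cos(a),np.sin(a)]
    if len(set(g))>1: cols.append(g)
    M=np.stack(cols,1).astype(float);p=np.linalg.lstsq(M,h,rcond=None)[0]
    print(n,zm,'amp',np.hypot(p[1],p[2]).round(2),'peak',(np.arctan2(p[2],p[1])%(2*np.pi)).round(3),p[3:],np.std(h-M@p).round(2))
def lift(D): return np.array([0 if any((D[i]==r).all() for r in F[:13]) else 1.2 for i in range(len(D))])
for zm in(1,0):
    run(F,'F',np.zeros(len(F)),zm);run(B,'B',np.zeros(len(B)),zm)
    run(np.r_[F,B],'FB',np.r_[np.zeros(len(F)),np.ones(len(B))],zm)
    run(np.r_[F[8:],B],'FB8',np.r_[np.zeros(len(F)-8),np.ones(len(B))],zm)
E
python3 fit.py; python3 path.py .4839 .2983 .534 .2687 .2 4 3
```

```text
F 1 amp 1.51 peak 3.484 [] 0.21
B 1 amp 1.69 peak 3.46 [] 0.17
FB 1 amp 1.56 peak 3.464 [-0.08311454] 0.21
FB8 1 amp 1.65 peak 3.484 [-0.08771735] 0.2
F 0 amp 1.4 peak 4.06 [] 0.24
B 0 amp 1.23 peak 2.895 [] 0.17
FB 0 amp 1.43 peak 3.772 [-0.2146343] 0.47
FB8 0 amp 1.33 peak 3.671 [-0.25227912] 0.49
a=2.81 [0.4795 0.2878] [[[-0.0, -0.06, 0], 0], [[-0.0, -0.13, 0], 0], [[-0.01, -0.19, 0], 0]]
a=3.01 [0.4766 0.2765] [[[-0.01, -0.07, 0], 0], [[-0.02, -0.13, 0], 0], [[-0.04, -0.19, 0], 0]]
a=3.21 [0.4762 0.2647] [[[-0.02, -0.06, 0], 0], [[-0.05, -0.12, 0], 0], [[-0.08, -0.18, 0], 0]]
a=3.41 [0.478  0.2531] [[[-0.03, -0.05, 0], 0], [[-0.07, -0.11, 0], 0], [[-0.11, -0.16, 0], 0]]
```

Request:
step_arm(motion=[[[0, -0.06, 0], 0], [[0, -0.13, 0], 0], [[-0.01, -0.19, 0], 0]])

```text
time: 23.55
tool_pos: [0.4818, 0.2893, 0.1189]
tool_rot: [3.135, 0.003, 2.69]
contact_force: [0.4, 7.2, 9.5]
opening: 0.0249
grip_force: 30.0
```

Request:
step_arm(motion=[[[-0.01, -0.07, 0], 0], [[-0.02, -0.13, 0], 0], [[-0.04, -0.19, 0], 0]])

```text
time: 23.92
tool_pos: [0.4788, 0.2781, 0.1189]
tool_rot: [3.135, 0.002, 2.69]
contact_force: [0.1, 8.0, 9.7]
opening: 0.0252
grip_force: 30.0
```

Request:
step_arm(motion=[[[-0.02, -0.06, 0], 0], [[-0.05, -0.12, 0], 0], [[-0.08, -0.18, 0], 0]])

```text
time: 24.3
tool_pos: [0.478, 0.2662, 0.1187]
tool_rot: [3.136, 0.002, 2.69]
contact_force: [-1.3, 7.9, 10.8]
opening: 0.0251
grip_force: 30.0
```

Request:
step_arm(motion=[[[-0.03, -0.05, 0], 0], [[-0.07, -0.11, 0], 0], [[-0.11, -0.16, 0], 0], [[-0.15, -0.21, 0], 0], [[-0.15, -0.21, 0], 0], [[-0.15, -0.21, 0], 0], [[-0.15, -0.21, 0], 0], [[-0.15, -0.21, 0], 0]])

```text
time: 25.3
tool_pos: [0.4802, 0.2497, 0.1184]
tool_rot: [3.139, 0.001, 2.69]
contact_force: [-2.2, 2.3, 11.2]
opening: 0.0251
grip_force: 30.0
```

Request:
step_arm(motion=[[[0, 0, -0.04], 0], [[0, 0, -0.08], 0], [[0, 0, -0.12], 0], [[0, 0, -0.15], 0], [[0, 0, -0.15], 0], [[0, 0, -0.15], 0]])

```text
time: 26.05
tool_pos: [0.4794, 0.2487, 0.1259]
tool_rot: [-3.141, -0.0, 2.69]
contact_force: [-0.2, -0.5, 0.7]
opening: 0.0248
grip_force: 30.0
```

Request:
step_arm(motion=[[[0, 0, 0], 0], [[0, 0, 0], 0], [[0, 0, 0], 0], [[0, 0, 0], 0], [[0, 0, 0], 0]], hand=60)

```text
time: 26.68
tool_pos: [0.4795, 0.2488, 0.1261]
tool_rot: [3.142, -0.0, 2.69]
contact_force: [-0.1, 0.0, 0.5]
opening: 0.0686
grip_force: 0.0
```

Request:
step_arm(motion=[[[0, 0, -0.2], 0], [[0, 0, -0.5], 0], [[0, 0, -1.0], 0], [[0, 0, -1.5], 0], [[0, 0, -2], 0], [[0, 0, -2], 0], [[0, 0, -2], 0]])

```text
time: 27.55
tool_pos: [0.4792, 0.2487, 0.2459]
tool_rot: [-3.141, -0.0, 2.69]
contact_force: [0.2, -0.2, -0.5]
opening: 0.0705
grip_force: 0.0
```

```bash
python3 - <<'E'
from h import *
s,c=snap('wrist','w4');print(s['time'],s['tool_pos'])
pickle.dump((s,c['T_tool_cam'],c['intrinsics']),open('w4.pkl','wb'))
E
```

```text
27.55 [0.47917628 0.2487106  0.24590221]
```

View pics/w4.png

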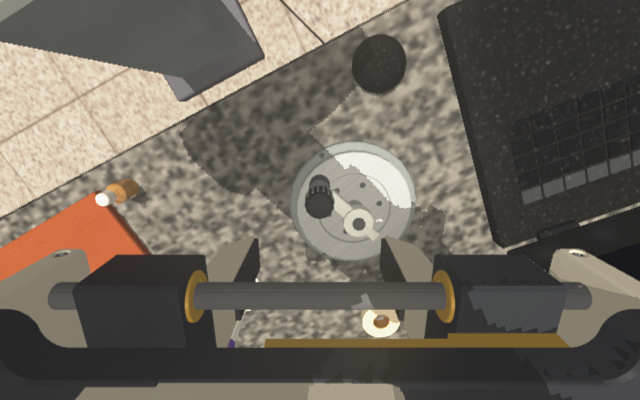

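The knob is released with its top at (319,205), the hub is at (358,224), and nothing else has moved. I'll check the angle and hand in.

```bash
python3 - <<'E'
from h import *
h=wonz('w4.pkl',(358,224),.084);k=wonz('w4.pkl',(319,205),.136);d=k-h
print(h,k,np.arctan2(d[1],d[0])%(2*np.pi))
if np.hypot(*(k[:2]-[.479,.25]))<.008: print(robot.hand_in())
E
```

```text
[0.53432399 0.26785407 0.084     ] [0.48091552 0.24709017 0.136     ] 3.5123854200451867
the job is handed in; nothing more can be done
None
```

I swept the plate to the far stop, brought the plunger back to the high spot I found (about 3.3 rad of swing), pressed it there at about 8 N, and released it. The arm stays over that spot, the other items look undisturbed, and I handed the job in at about 28 s; no verdict came back.

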